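# Set the waffle toppings out for the guests in mirrored order

## Task

The four topping holders stand in a row on the bamboo storage rack; move them to the empty steel serving rack in reverse order, so that the guests across the counter see the row as you see it now: seen from the robot, the one at the left end of the storage rack goes into the right-end bay of the serving rack, the next one into the bay beside it, and so on. Leave each standing flat inside its own bay, and do not let any of them tip over on the way.

Things in the scene. Friction and masses are not known exactly. Their poses are not given: they have to be found in the camera images.
- shaker: steel sugar shaker: round, 44 mm in diameter with a 46 mm band at 66 to 72 mm height and a domed, perforated top, 90 mm tall, 110 to 230 g. Straight-sided up to 66 mm. Stands upright; origin at the centre of its underside, z up its axis.
- jar: small round glass jar with a flat wooden lid, 52 mm in diameter throughout, 68 mm tall (the lid is the top 14 mm), 120 to 260 g. Stands upright; origin at the centre of its underside, z up its axis.
- canister: square white ceramic canister, 46 x 46 mm, straight-sided up to 66 mm, with a small steel knob 16 mm across on top, 84 mm tall in all, 150 to 310 g. At the start its sides are within about 0.12 rad of the storage rack's sides; x and y axes normal to its sides. Stands upright; origin at the centre of its underside, z up its axis.
- mill: round dark wood spice mill, 45 mm in diameter and straight-sided up to 66 mm, then a neck, a 38 mm head and a small steel ball, 100 mm tall in all, 115 to 240 g. Stands upright; origin at the centre of its underside, z up its axis.
- pad_shaker: thin cork pad, 66 x 66 x 3 mm, fixed on the storage rack under the shaker at the start; it stays there and so marks that thing's starting place. Origin at the centre of its underside.
- pad_jar: thin cork pad, 66 x 66 x 3 mm, fixed on the storage rack under the jar at the start; it stays there and so marks that thing's starting place. Origin at the centre of its underside.
- pad_canister: thin cork pad, 66 x 66 x 3 mm, fixed on the storage rack under the canister at the start; it stays there and so marks that thing's starting place. Origin at the centre of its underside.
- pad_mill: thin cork pad, 66 x 66 x 3 mm, fixed on the storage rack under the mill at the start; it stays there and so marks that thing's starting place. Origin at the centre of its underside.
- storage_rack: fixed bamboo tray, 82 (x) by 316 mm (y), rim 20 mm high, the nearer or farther rack. Four pads in a row at y = +117, +39, -39, -117 mm, x = 0, tops 15 mm above the origin, one thing on each in any order. Origin: centre of underside; y runs along the row to the robot's left (turned at most 0.13 rad), x away from the robot. A loose egg cup, 50 mm tall, is past its right end.
- serving_rack: fixed steel tray, 82 (x) by 316 mm (y), empty at the start: four bays, 74 x 74 mm, centres at y = +117, +39, -39, -117 mm, x = 0; floor 12 mm above the origin, ribs and rim 4 mm thick, 20 mm high. Origin: centre of underside; y runs along the row to the robot's left (turned at most 0.13 rad), x away from the robot. A loose ramekin, 40 mm tall, is past its left end.

How it is judged:
At the end, for the whole second after the job is handed in: Each thing stands in the serving-rack bay that mirrors its starting place, within 15 mm of the bay's centre along and across the rack, underside within 5 mm of the bay floor, upright within 0.1 rad, at rest (under 0.02 m/s and 0.2 rad/s), released (((y of pad_shaker in the frame of storage_rack between 0.097 and 0.137 m and y of shaker in the frame of serving_rack between -0.132 and -0.102 m) or (y of pad_shaker in the frame of storage_rack between 0.019 and 0.059 m and y of shaker in the frame of serving_rack between -0.054 and -0.024 m) or (y of pad_shaker in the frame of storage_rack between -0.059 and -0.019 m and y of shaker in the frame of serving_rack between 0.024 and 0.054 m) or (y of pad_shaker in the frame of storage_rack between -0.137 and -0.097 m and y of shaker in the frame of serving_rack between 0.102 and 0.132 m)) and x of shaker in the frame of serving_rack between -0.015 and 0.015 m and z of shaker in the frame of serving_rack between 0.007 and 0.017 m and angle between each of shaker, jar, canister, mill's own z axis and vertical below 0.1 rad and linear speed of each of shaker, jar, canister, mill below 0.02 m/s and angular speed of each of shaker, jar, canister, mill below 0.2 rad/s and ((y of pad_jar in the frame of storage_rack between 0.097 and 0.137 m and y of jar in the frame of serving_rack between -0.132 and -0.102 m) or (y of pad_jar in the frame of storage_rack between 0.019 and 0.059 m and y of jar in the frame of serving_rack between -0.054 and -0.024 m) or (y of pad_jar in the frame of storage_rack between -0.059 and -0.019 m and y of jar in the frame of serving_rack between 0.024 and 0.054 m) or (y of pad_jar in the frame of storage_rack between -0.137 and -0.097 m and y of jar in the frame of serving_rack between 0.102 and 0.132 m)) and x of jar in the frame of serving_rack between -0.015 and 0.015 m and z of jar in the frame of serving_rack between 0.007 and 0.017 m and ((y of pad_canister in the frame of storage_rack between 0.097 and 0.137 m and y of canister in the frame of serving_rack between -0.132 and -0.102 m) or (y of pad_canister in the frame of storage_rack between 0.019 and 0.059 m and y of canister in the frame of serving_rack between -0.054 and -0.024 m) or (y of pad_canister in the frame of storage_rack between -0.059 and -0.019 m and y of canister in the frame of serving_rack between 0.024 and 0.054 m) or (y of pad_canister in the frame of storage_rack between -0.137 and -0.097 m and y of canister in the frame of serving_rack between 0.102 and 0.132 m)) and x of canister in the frame of serving_rack between -0.015 and 0.015 m and z of canister in the frame of serving_rack between 0.007 and 0.017 m and ((y of pad_mill in the frame of storage_rack between 0.097 and 0.137 m and y of mill in the frame of serving_rack between -0.132 and -0.102 m) or (y of pad_mill in the frame of storage_rack between 0.019 and 0.059 m and y of mill in the frame of serving_rack between -0.054 and -0.024 m) or (y of pad_mill in the frame of storage_rack between -0.059 and -0.019 m and y of mill in the frame of serving_rack between 0.024 and 0.054 m) or (y of pad_mill in the frame of storage_rack between -0.137 and -0.097 m and y of mill in the frame of serving_rack between 0.102 and 0.132 m)) and x of mill in the frame of serving_rack between -0.015 and 0.015 m and z of mill in the frame of serving_rack between 0.007 and 0.017 m); the robot touches nothing.
It fails at once if the shaker tips over (leans more than 0.6 rad) (angle between shaker's own z axis and vertical above 0.6 rad).
It fails at once if the jar tips over (leans more than 0.6 rad) (angle between jar's own z axis and vertical above 0.6 rad).
It fails at once if the canister tips over (leans more than 0.6 rad) (angle between canister's own z axis and vertical above 0.6 rad).
It fails at once if the mill tips over (leans more than 0.6 rad) (angle between mill's own z axis and vertical above 0.6 rad).
It also fails if it takes over 128 s, if anything falls off the work surface, if the arm or the gripper's body presses on something with over 40 N, if the wrist force passes 120 N, or if a joint passes its speed limit or range.

## Robot

A 6-joint arm with a two-finger parallel gripper is mounted at the origin on the work surface. World frame = base frame: x ahead of the robot, y to its left, z up, the work surface at z = 0. Lengths are in m, angles in rad, forces in N, time in s.
With the tool pointing down it reaches from about 0.35 to 0.775 m from the base axis. Payload 5.5 kg.
Tool frame: the origin (TCP) lies where the fingers leave the gripper's body, on its centre line; the fingertips stand env.tip_reach ahead of it and the grasp point (between the pads) lies 54 mm ahead of it (env.tip_reach is the distance from the TCP to the fingertips, in m); z points along the fingers, y is the line along which they close (so a half turn about z gives the same grasp; the last joint's range is limited). The gripper opens to 85 mm and grips with 20 to 120 N. Pads are 22 mm wide; open, the fingers measure 114 mm over their backs; the gripper's body (76 mm by 85 mm) begins 54 mm behind the grasp point. The pads swing forward as they close: fully open they stand 13 mm farther back than shut.
Start: joints at [-1.334, 0.313, 0.046, 1.304, 0, 1.431], TCP at [0.212, -0.535, 0.304] pointing down, gripper open.
Joint ranges: [-2.76, 2.76], [-0.86, 1.69], [-1.03, 1.26], [-2.2, 2.34], [-1.47, 1.5], [-3.14, 3.14]. Speed limits (rad/s): [2.57, 2.57, 3.14, 3.14, 3.14, 3.14].

## Interface

Orientations are given as a unit quaternion [w, x, y, z].
In Python, from workcell import status, optics, hand_in, env gives the robot as it stands.
- The arm moves only by the shell command python3 -m handwheel 'ROWS' [FORCE]. ROWS is a JSON object whose one key "deltas" holds a list of rows, each a list of 5 numbers: the opening, from -1 (shut) to 1 (fully open), then the shift along the tool's x, y, z in units of 40 mm (1.0 is 40 mm), then the turn about the tool's z in units of 10 degrees (1.0 is 10 degrees). In form: {"deltas": [[jaw, x, y, z, roll], ...]}. A call has 1 to 20 rows; each row shifts and turns the commanded pose from where the row before left it, along the tool's axes as they then stand; what a row does not reach is not made up. A row lasts 1/8 s, in which the tool goes at most 62.5 mm and 10.7 degrees, less where a joint would pass 70% of its speed; a pose out of reach is approached as far as the arm can. A call is refused whole if a number of a shift passes 1 or a number of a turn 1, either way. A call with a gripper value outside its range is refused whole. The fingers move at their own pace and stop on an object; FORCE is the grip in N (left out, the last holds). Time passes only in rows, so rows that do not move let the fingers close. It gives the time, the measured TCP pose, the force, the opening and the grip force at its end, in the units of the state.
- status.get_state(): the state, without advancing time (a new reading comes with each control period).
- optics.read_camera(name): name is "scene" or "side" or "wrist"; returns a dict with "frame" (384x512x3 uint8, red, green, blue), "depth" (384x512 float32, m along the optical axis (not along the pixel's ray), 0 where there is no reading), "vfov" (degrees; the focal length in pixels is half the picture's height over the tangent of half this angle, whatever the lens; pixels are square), "cx", "cy" (the principal point, pixels), "origin" and "attitude" of the camera in the world. Camera axes: x right, y down, z forward; pixel columns grow to the right and rows downward; lengths in m; the calibration is good to about 2 mm. A picture is of the moment at which its call begins.
- hand_in(): hands the job in; it is judged then, once.
The state is a dict: "clock": time; "joint_pos": joint angles; "qvel": joint speeds; "tau": joint torques, N m; "tcp_pos": TCP position; "orientation": TCP orientation; "wrist_force": force on the tool from outside, world axes, zero at the start; "ft_torque": the same for the moment, N m; "finger_gap": finger opening in m; "grip_force": force on a finger pad.
Only numpy, scipy, OpenCV 4.12 (cv2) and the standard library are available. Lean on these libraries where they do the work, as an engineer would, in place of code of your own. Each camera call takes 0.05 s, during which the arm holds its last target. There are 200 camera calls.

## Working session

There is one attempt and no reset: what is moved stays moved. The work goes in short steps, Python scripts to look and compute and a shell command to move; the robot and the scene stay as the last step left them, time stands still between calls to the robot, and variables do not carry over. Pictures are saved under pics/ and viewed, at most 14 in all, crops included, and the job is handed in when it is done.

```bash
ls; mkdir -p pics
cat > h.py <<'E'
import numpy as np,cv2
from scipy.spatial.transform import Rotation as R
from workcell import status,optics,env
def quat(q): return R.from_quat([q[1],q[2],q[3],q[0]])
def cam(n,save=None):
    c=optics.read_camera(n)
    if save: cv2.imwrite('pics/'+save,cv2.cvtColor(c['frame'],cv2.COLOR_RGB2BGR))
    h=c['frame'].shape[0]; f=h/2/np.tan(np.radians(c['vfov'])/2)
    a=np.array(c['attitude'],float)
    M=quat(a).as_matrix() if a.size==4 else a.reshape(3,3)
    c['f']=f;c['M']=M;return c
def cloud(c):
    h,w=c['depth'].shape;u,v=np.meshgrid(np.arange(w),np.arange(h));d=c['depth']
    P=np.stack([(u-c['cx'])/c['f']*d,(v-c['cy'])/c['f']*d,d],-1)
    P=P@c['M'].T+np.array(c['origin']);P[d==0]=np.nan;return P
def ray(c,u,v,z):
    d=c['M']@np.array([(u-c['cx'])/c['f'],(v-c['cy'])/c['f'],1]);o=np.array(c['origin'])
    return o+d*(z-o[2])/d[2]
E
python3 - <<'E'
from h import *
s=status.get_state();print({k:np.round(v,4).tolist() for k,v in s.items()},env.tip_reach)
for n in ['scene','side']:
    c=cam(n,n+'0.png');print(n,c['origin'],c['attitude'],c['f'],c['cx'],c['cy'],c['M'][:,2])
    np.savez(n+'0.npz',P=cloud(c),F=c['frame'])
E
```

```text
pics
{'clock': 0.0, 'joint_pos': [-1.3336, 0.314, 0.045, 1.3036, 0.0, 1.4312], 'qvel': [0.0019, -0.001, 0.0003, 0.0014, -0.0, -0.0014], 'tau': [0.0002, -48.0622, 29.8536, 0.0195, -0.0002, 0.0], 'tcp_pos': [0.2115, -0.5343, 0.303], 'orientation': [-0.0009, 0.9823, 0.1873, -0.0], 'wrist_force': [0.2667, -0.3242, -0.3335], 'ft_torque': [0.0008, -0.0036, 0.0029], 'grip_force': 0.0, 'finger_gap': 0.0852} 0.0726
scene [1.0286477  0.51321434 0.68457473] [-0.14926077  0.32547826  0.84899201 -0.38858422] 465.50262814424224 261.4994958512354 192.60452590186335 [-0.50639384 -0.56264752 -0.65344705]
side [ 0.30909452 -0.53476406  0.49644636] [-0.42972353  0.87364947 -0.20886865  0.09191397] 365.1828474843381 260.0002353222191 189.30638950879234 [ 0.34011274  0.71245957 -0.61377902]
```

View pics/scene0.png

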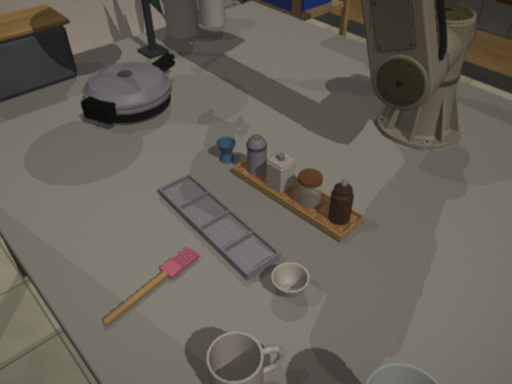

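View pics/side0.png

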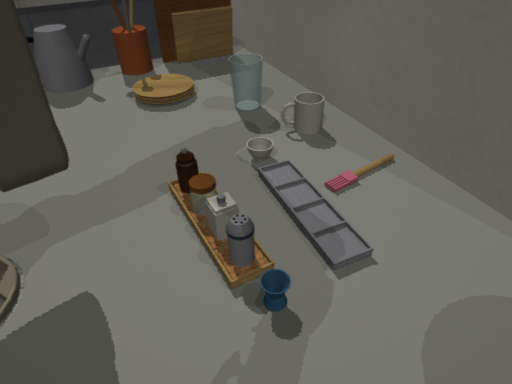

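The scene view shows the storage rack nearer the robot (237-360, 160-235), with mill, jar, canister and shaker from robot-left to robot-right. The serving rack (158-278, 178-272) is beyond it. Now measuring with the clouds.

Run:
```python
from h import *
Ps=[];C=[]
for n in ['scene','side']:
    d=np.load(n+'0.npz');Ps.append(d['P'].reshape(-1,3));C.append(d['F'].reshape(-1,3))
    p=Ps[-1];t=p[(abs(p[:,2])<.006)&(p[:,0]>.3)&(p[:,0]<.8)&(abs(p[:,1])<.3)];print(n,'table z',np.median(t[:,2]),len(t))
for n,P,c in zip(['scene','side'],Ps,C):
    P=np.nan_to_num(P,nan=-9)
    m=(P[:,2]>.008)&(P[:,2]<.16)&(P[:,0]>.2)&(P[:,0]<.9)&(abs(P[:,1])<.45)
    ij=((P[m][:,:2]-[.2,-.45])/.002).astype(int)
    g=np.zeros((351,451),np.uint8);g[ij[:,0],ij[:,1]]=255
    g=cv2.morphologyEx(g,cv2.MORPH_CLOSE,np.ones((5,5)))
    k,L,st,ce=cv2.connectedComponentsWithStats(g)
    for i in range(1,k):
        if st[i,4]<100: continue
        q=np.argwhere(L==i).astype(np.float32)*.002+[.2,-.45]
        sel=P[m][L[ij[:,0],ij[:,1]]==i]
        print(n,i,cv2.minAreaRect(q.astype(np.float32)),'zmax',sel[:,2].max().round(3))
    hm=np.zeros((351,451),np.float32);np.maximum.at(hm,(ij[:,0],ij[:,1]),P[m][:,2].astype(np.float32))
    cv2.imwrite(f'pics/h_{n}.png',(hm[::-1,::-1]/.11*255).clip(0,255).astype(np.uint8))
```

```text
scene table z 0.00047897337674707163 37585
side table z -0.0003078033043215911 40062
scene 1 ((0.45534250140190125, -0.019122779369354248), (0.08805505186319351, 0.3211202323436737), 4.236401557922363) zmax 0.117
scene 4 ((0.4752000868320465, -0.22960002720355988), (0.04829905554652214, 0.046510208398103714), 63.43495178222656) zmax 0.054
scene 5 ((0.6385091543197632, -0.06637534499168396), (0.32015925645828247, 0.08572068810462952), 87.6909408569336) zmax 0.024
scene 6 ((0.6410000324249268, 0.15800000727176666), (0.06800001859664917, 0.06599998474121094), 90.0) zmax 0.043
scene 7 ((0.7130939364433289, 0.4122155010700226), (0.027947857975959778, 0.08785733580589294), 48.012779235839844) zmax 0.153
scene 8 ((0.8090499639511108, -0.016311965882778168), (0.18603388965129852, 0.0361798033118248), 9.090303421020508) zmax 0.018
scene 9 ((0.818313717842102, 0.2432655543088913), (0.08174102008342743, 0.10652175545692444), 40.23637390136719) zmax 0.093
side 1 ((0.4542412757873535, -0.01885993778705597), (0.08396118879318237, 0.31937679648399353), 3.5763423442840576) zmax 0.116
side 2 ((0.47699999809265137, -0.22899997234344482), (0.04599998891353607, 0.046000003814697266), 90.0) zmax 0.052
side 5 ((0.6384742259979248, -0.06662671267986298), (0.3192887306213379, 0.085166335105896), 87.96907806396484) zmax 0.022
side 6 ((0.6421200633049011, 0.15616005659103394), (0.06759999692440033, 0.0647999495267868), 53.13024139404297) zmax 0.042
side 7 ((0.7380000352859497, 0.4180000424385071), (0.06400001049041748, 0.09999996423721313), 90.0) zmax 0.151
side 8 ((0.8088328242301941, -0.018717434257268906), (0.18512752652168274, 0.03509404882788658), 7.431421756744385) zmax 0.017
side 9 ((0.8138378858566284, 0.22797302901744843), (0.10620172321796417, 0.08088432997465134), 9.462337493896484) zmax 0.091
```

```bash
cat >> h.py <<'E'
from scipy.optimize import least_squares
def circ(p,r):
    f=lambda c:np.hypot(p[:,0]-c[0],p[:,1]-c[1])-r
    return least_squares(f,p.mean(0),loss='soft_l1',f_scale=.001)
ST=np.array([.4558,-.018]);SY=.068;SV=np.array([.6395,-.0655]);VY=-.038
def fr(o,y,x,yy): return o+np.array([np.cos(y)*x-np.sin(y)*yy,np.sin(y)*x+np.cos(y)*yy])
def plan(xy,yaw,z):
    "rows needed (units) from present pose so that tool y lies along world angle yaw"
    s=status.get_state();M=quat(s['orientation']).as_matrix()
    a=np.arctan2(M[1,1],M[0,1]);d=(yaw-a+np.pi/2)%np.pi-np.pi/2   # world turn
    e=M.T@(np.array([*xy,z])-s['tcp_pos'])
    print('t',round(s['clock'],2),'tcp',np.round(s['tcp_pos'],4),'units xyz',np.round(e/.04,3),'roll units',round(-np.degrees(d)/10,3),'a',a.round(3),'j6',s['joint_pos'][5].round(3),'tilt',np.round(M[:,2],4),'gap',round(s['finger_gap'],4))
E
python3 - <<'E'
from h import *
P={n:np.load(n+'0.npz')['P'].reshape(-1,3) for n in ['scene','side']}
print('slots')
for nm,yy,r in [('mill',.117,.0225),('jar',.039,.026),('canister',-.039,0),('shaker',-.117,.022)]:
    c0=fr(ST,SY,0,yy);out=[nm,c0.round(4)]
    both=[]
    for n in P:
        p=P[n];p=p[(p[:,2]>.035)&(p[:,2]<.075)&(np.hypot(p[:,0]-c0[0],p[:,1]-c0[1])<.037)];both.append(p)
        if r: s=circ(p[:,:2],r);out+=[n,len(p),s.x.round(4),np.sqrt(np.mean(s.fun**2)).round(4)]
        else: out+=[n,cv2.minAreaRect(p[:,:2].astype(np.float32))]
    b=np.vstack(both)[:,:2]
    out+=['both',circ(b,r).x.round(4) if r else cv2.minAreaRect(b.astype(np.float32))]
    print(*out)
plan(fr(ST,SY,0,.117),SY,.3)
print(quat(status.get_state()['orientation']).as_matrix().round(3))
for yy in [.117,.039,-.039,-.117]: print(yy,fr(SV,VY,0,yy).round(4))
E
```

```text
slots
mill [0.4479 0.0987] scene 328 [0.444 0.102] 0.001 side 251 [0.4454 0.1028] 0.0009 both [0.4445 0.1025]
jar [0.4532 0.0209] scene 353 [0.4511 0.0215] 0.0011 side 324 [0.4525 0.0223] 0.0008 both [0.4517 0.022 ]
canister [ 0.4584 -0.0569] scene ((0.47205206751823425, -0.04526560381054878), (0.0348408967256546, 0.062301091849803925), 45.58013916015625) side ((0.4500308632850647, -0.0694434642791748), (0.03121291659772396, 0.060921210795640945), 48.05269241333008) both ((0.4619542956352234, -0.05695689469575882), (0.048467427492141724, 0.04988224059343338), 2.3000903129577637)
shaker [ 0.4637 -0.1347] scene 268 [ 0.4625 -0.1338] 0.0013 side 439 [ 0.4637 -0.1328] 0.0006 both [ 0.4633 -0.1331]
t 0.1 tcp [ 0.2115 -0.5343  0.3031] units xyz [ 11.318 -12.542   0.1  ] roll units -7.231 a -1.194 j6 1.431 tilt [-4.0e-04  1.6e-03 -1.0e+00] gap 0.0852
[[ 0.93   0.368 -0.   ]
 [ 0.368 -0.93   0.002]
 [ 0.    -0.002 -1.   ]]
0.117 [0.6439 0.0514]
0.039 [ 0.641  -0.0265]
-0.039 [ 0.638  -0.1045]
-0.117 [ 0.6351 -0.1824]
```

```bash
python3 -m handwheel '{"deltas":[[1,0,0,0,-0.9],[1,0,0,0,-0.9],[1,0,0,0,-0.9],[1,0,0,0,-0.9],[1,0,0,0,-0.9],[1,0,0,0,-0.9],[1,0,0,0,-0.9],[1,0,0,0,-0.93],[1,0,0,0,0]]}' 60; python3 -c "
from h import *
plan([.463,-.133],SY,.111)"
```

```text
clock: 1.23
tcp_pos: [0.2115, -0.5345, 0.3034]
orientation: [-0.0, 0.683, 0.73, 0.0]
wrist_force: [-0.2, 1.3, -0.3]
finger_gap: 0.0853
grip_force: 0.0
t 1.23 tcp [ 0.2115 -0.5345  0.3034] units xyz [9.595 6.938 4.819] roll units -0.01 a 0.066 j6 0.171 tilt [-2.e-04  9.e-04 -1.e+00] gap 0.0853
```

```bash
python3 -m handwheel '{"deltas":[[1,0.4,0.29,0,0],[1,0.8,0.578,0,0],[1,0.8,0.578,0,0],[1,0.8,0.578,0,0],[1,0.8,0.578,0,0],[1,0.8,0.578,0,0],[1,0.8,0.578,0,0],[1,0.8,0.578,0,0],[1,0.8,0.578,0,0],[1,0.8,0.578,0,0],[1,0.8,0.578,0,0],[1,0.8,0.578,0,0],[1,0.4,0.29,0.5,0],[1,0,0,0.8,0],[1,0,0,0,0],[1,0,0,0,0]]}'; python3 -c "
from h import *
plan([.463,-.133],SY,.111)
c=cam('wrist','w1.png');P=cloud(c);print(c['origin'])
m=(P[...,2]>.1)&(P[...,2]<.107)&(np.hypot(P[...,0]-.463,P[...,1]+.133)<.04);print('shaker top',m.sum(),np.median(P[m],0))"
```

```text
clock: 3.22
tcp_pos: [0.4624, -0.1325, 0.2528]
orientation: [0.0, 0.683, 0.73, 0.0]
wrist_force: [0.0, 0.7, -0.6]
finger_gap: 0.0852
grip_force: 0.0
t 3.23 tcp [ 0.4624 -0.1325  0.2528] units xyz [-0.013  0.013  3.545] roll units -0.005 a 0.067 j6 1.057 tilt [ 6.e-04 -3.e-04 -1.e+00] gap 0.0852
[ 0.45580378 -0.05243584  0.32297447]
shaker top 1621 [ 0.46221259 -0.13070442  0.10490639]
```

View pics/w1.png

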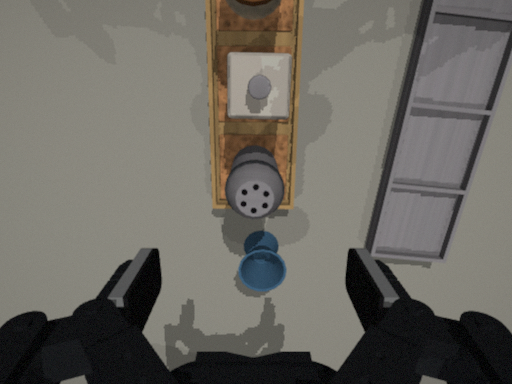

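The wrist view shows the shaker at (255,190), midway between the fingers at 140 and 370. The canister is nearly square to the rack at (260,87) and the egg cup is clear. Next I descend and grip.

```bash
python3 -m handwheel '{"deltas":[[1,0,0,0.5,0],[1,0,0,0.8,0],[1,0,0,0.8,0],[1,0,0,0.8,0],[1,0,0,0.4,0],[1,0,0,0.24,0],[1,0,0,0,0],[-1,0,0,0,0],[-1,0,0,0,0],[-1,0,0,0,0],[-1,0,0,0,0],[-1,0,0,0,0],[-1,0,0,0,0]]}' 60; python3 -c "
from h import *
plan([.6439,.0514],VY,.25)"
```

```text
clock: 4.9
tcp_pos: [0.463, -0.133, 0.1113]
orientation: [0.001, 0.683, 0.731, 0.0]
wrist_force: [-1.3, 0.2, 5.9]
finger_gap: 0.0429
grip_force: 60.5
t 4.9 tcp [ 0.463  -0.133   0.1113] units xyz [ 4.29   4.83  -3.465] roll units 0.607 a 0.068 j6 1.056 tilt [ 1.7e-03 -9.0e-04 -1.0e+00] gap 0.0429
```

```bash
python3 -m handwheel '{"deltas":[[-1,0,0,-0.2,0],[-1,0,0,-0.4,0],[-1,0,0,-0.6,0],[-1,0,0,-0.8,0.2],[-1,0,0,-0.8,0.2],[-1,0,0,-0.5,0.2],[-1,0,0,-0.2,0],[-1,0,0,0,0]]}'; python3 -c "
from h import *
plan([.6439,.0514],VY,.1085)"
```

```text
clock: 5.9
tcp_pos: [0.4624, -0.1328, 0.2504]
orientation: [0.0, 0.72, 0.694, 0.0]
wrist_force: [0.4, 0.6, -1.7]
finger_gap: 0.0426
grip_force: 61.0
t 5.9 tcp [ 0.4624 -0.1328  0.2504] units xyz [4.766 4.366 3.547] roll units 0.01 a -0.036 j6 1.16 tilt [ 3.e-04 -2.e-04 -1.e+00] gap 0.0426
```

```bash
python3 -m handwheel '{"deltas":[[-1,0.4,0.36,0,0],[-1,0.8,0.73,0,0],[-1,0.8,0.73,0,0],[-1,0.8,0.73,0,0],[-1,0.8,0.73,0,0],[-1,0.8,0.73,0,0],[-1,0.366,0.356,0.3,0],[-1,0,0,0.6,0],[-1,0,0,0.8,0],[-1,0,0,0.8,0],[-1,0,0,0.5,0],[-1,0,0,0,0],[-1,0,0,0,0]]}'; python3 -c "
from h import *
plan([.6439,.0514],VY,.1085)"
```

```text
clock: 7.52
tcp_pos: [0.6438, 0.051, 0.1303]
orientation: [-0.0, 0.72, 0.694, -0.0]
wrist_force: [0.6, -0.5, -1.2]
finger_gap: 0.0426
grip_force: 61.3
t 7.53 tcp [0.6438 0.051  0.1303] units xyz [0.011 0.001 0.545] roll units 0.005 a -0.037 j6 1.563 tilt [-4.e-04 -2.e-04 -1.e+00] gap 0.0426
```

```bash
python3 -m handwheel '{"deltas":[[-1,0,0,0.3,0],[-1,0,0,0.15,0],[-1,0,0,0.08,0],[-1,0,0,0,0],[0.2,0,0,0,0],[0.6,0,0,0,0],[1,0,0,0,0],[1,0,0,0,0],[1,0,0,-0.5,0],[1,0,0,-0.8,0],[1,0,0,-0.8,0],[1,0,0,-0.8,0],[1,0,0,-0.5,0],[1,0,0,0,-0.5]]}'; python3 -c "
from h import *
plan([.4615,-.057],.05,.107)"
```

```text
clock: 9.28
tcp_pos: [0.645, 0.0513, 0.2477]
orientation: [0.002, 0.688, 0.725, 0.001]
wrist_force: [-0.2, -0.9, -0.3]
finger_gap: 0.0856
grip_force: 0.0
t 9.28 tcp [0.645  0.0513 0.2477] units xyz [-2.46  -4.739  3.498] roll units 0.015 a 0.053 j6 1.474 tilt [ 4.4e-03 -3.0e-04 -1.0e+00] gap 0.0856
```

```bash
python3 -m handwheel '{"deltas":[[1,-0.2,-0.39,0,0],[1,-0.41,-0.79,0,0],[1,-0.41,-0.79,0,0],[1,-0.41,-0.79,0,0],[1,-0.41,-0.79,0,0],[1,-0.41,-0.79,0,0],[1,-0.21,-0.4,0,0],[1,0,0,0,0],[1,0,0,0,0]]}'
python3 - <<'E'
from h import *
plan([.4615,-.057],.05,.107)
c=cam('scene','s2.png');P=cloud(c)
m=(P[...,2]>.035)&(P[...,2]<.072)&(np.hypot(P[...,0]-.6439,P[...,1]-.0514)<.04);s=circ(P[m][:,:2],.022);print('shaker',m.sum(),s.x,fr([0,0],-VY,*(s.x-SV)),'zmax',np.nanmax(P[(np.hypot(P[...,0]-.6439,P[...,1]-.0514)<.04)][:,2]))
c=cam('wrist');P=cloud(c)
m=(P[...,2]>.074)&(P[...,2]<.09)&(np.hypot(P[...,0]-.4615,P[...,1]+.057)<.045)
print('canister top',m.sum(),cv2.minAreaRect(P[m][:,:2].astype(np.float32)),np.median(P[m][:,2]))
E
```

```text
clock: 10.4
tcp_pos: [0.4606, -0.0565, 0.2453]
orientation: [0.001, 0.689, 0.725, 0.0]
wrist_force: [0.3, 0.1, 0.1]
finger_gap: 0.0853
grip_force: 0.0
t 10.4 tcp [ 0.4606 -0.0565  0.2453] units xyz [-0.014  0.018  3.459] roll units 0.003 a 0.051 j6 1.225 tilt [ 1.4e-03 -2.0e-04 -1.0e+00] gap 0.0853
shaker 313 [0.64302222 0.05066482] [-0.00089352  0.11621477] zmax 0.10498933895039397
canister top 3047 ((0.46021226048469543, -0.05514811724424362), (0.046121008694171906, 0.044680554419755936), 2.6674230098724365) 0.08691162943483435
```

```bash
python3 -m handwheel '{"deltas":[[1,0.02,0,0.5,0],[1,0,0,0.8,0],[1,0,0,0.8,0],[1,0,0,0.7,0],[1,0,0,0.4,0],[1,0,0,0.2,0],[1,0,0,0,0],[-1,0,0,0,0],[-1,0,0,0,0],[-1,0,0,0,0],[-1,0,0,0,0],[-1,0,0,0,0],[-1,0,0,0,0]]}' 60 && python3 -m handwheel '{"deltas":[[-1,0,0,-0.2,0],[-1,0,0,-0.4,0],[-1,0,0,-0.6,0],[-1,0,0,-0.8,0.25],[-1,0,0,-0.8,0.25],[-1,0,0,-0.5,0],[-1,0,0,-0.2,0],[-1,0,0,0,0]]}'; python3 -c "
from h import *
plan([.641,-.0265],VY,.1055)"
```

```text
clock: 12.12
tcp_pos: [0.4603, -0.056, 0.11]
orientation: [0.001, 0.689, 0.725, 0.0]
wrist_force: [-0.3, -0.3, 5.8]
finger_gap: 0.0453
grip_force: 62.0
clock: 13.12
tcp_pos: [0.4594, -0.0557, 0.2491]
orientation: [0.0, 0.72, 0.694, -0.0]
wrist_force: [-0.6, -0.5, -2.4]
finger_gap: 0.0454
grip_force: 61.6
t 13.12 tcp [ 0.4594 -0.0557  0.2491] units xyz [0.897 4.51  3.589] roll units 0.007 a -0.037 j6 1.313 tilt [ 1.e-04 -1.e-04 -1.e+00] gap 0.0454
```

```bash
python3 -m handwheel '{"deltas":[[-1,0.08,0.4,0,0],[-1,0.16,0.8,0,0],[-1,0.16,0.8,0,0],[-1,0.16,0.8,0,0],[-1,0.16,0.8,0,0],[-1,0.16,0.8,0,0],[-1,0.02,0.11,0.3,0],[-1,0,0,0.6,0],[-1,0,0,0.8,0],[-1,0,0,0.8,0],[-1,0,0,0.5,0],[-1,0,0,0,0],[-1,0,0,0,0]]}'; python3 -c "
from h import *
plan([.641,-.0265],VY,.1075)"
```

```text
clock: 14.75
tcp_pos: [0.6412, -0.0264, 0.1292]
orientation: [0.0, 0.72, 0.694, -0.0]
wrist_force: [-0.4, 0.1, -0.9]
finger_gap: 0.0454
grip_force: 62.1
t 14.75 tcp [ 0.6412 -0.0264  0.1292] units xyz [-0.003 -0.005  0.542] roll units 0.006 a -0.037 j6 1.442 tilt [-1.e-04 -1.e-04 -1.e+00] gap 0.0454
```

Next the jar, at about (0.452, 0.022).

```bash
python3 -m handwheel '{"deltas":[[-1,0,0,0.3,0],[-1,0,0,0.15,0],[-1,0,0,0.08,0],[-1,0,0,0,0],[0.2,0,0,0,0],[0.6,0,0,0,0],[1,0,0,0,0],[1,0,0,0,0],[1,0,0,-0.5,0],[1,0,0,-0.8,0],[1,0,0,-0.8,0],[1,0,0,-0.8,0],[1,0,0,-0.5,0],[1,0,0,0,-0.6],[1,0,0,0,0]]}'; python3 -c "
from h import *
plan([.4515,.022],SY,.107)"
```

```text
clock: 16.62
tcp_pos: [0.6411, -0.0264, 0.2442]
orientation: [0.0, 0.683, 0.73, 0.0]
wrist_force: [-0.8, -0.8, 0.3]
finger_gap: 0.0852
grip_force: 0.0
t 16.62 tcp [ 0.6411 -0.0264  0.2442] units xyz [ 1.525 -4.651  3.427] roll units -0.006 a 0.067 j6 1.338 tilt [ 5.e-04 -2.e-04 -1.e+00] gap 0.0852
```

```bash
python3 -m handwheel '{"deltas":[[1,0.13,-0.38,0,0],[1,0.26,-0.78,0,0],[1,0.26,-0.78,0,0],[1,0.26,-0.78,0,0],[1,0.26,-0.78,0,0],[1,0.26,-0.78,0,0],[1,0.1,-0.37,0,0],[1,0,0,0,0],[1,0,0,0,0]]}'
python3 - <<'E'
from h import *
plan([.4515,.022],SY,.107)
c=cam('scene','s3.png');P=cloud(c)
for r in (.03,.045):
  m=(P[...,2]>.03)&(P[...,2]<.078)&(np.hypot(P[...,0]-.641,P[...,1]+.0265)<.04);
print('canister',m.sum(),cv2.minAreaRect(P[m][:,:2].astype(np.float32)))
m=(P[...,2]>.078)&(P[...,2]<.092)&(np.hypot(P[...,0]-.641,P[...,1]+.0265)<.04);print('top',cv2.minAreaRect(P[m][:,:2].astype(np.float32)),np.median(P[m][:,2]))
c=cam('wrist');P=cloud(c)
m=(P[...,2]>.078)&(P[...,2]<.09)&(np.hypot(P[...,0]-.4515,P[...,1]-.022)<.045)
print('jar top',m.sum(),cv2.minEnclosingCircle(P[m][:,:2].astype(np.float32)),np.median(P[m][:,2]))
E
```

```text
clock: 17.75
tcp_pos: [0.4526, 0.0217, 0.2441]
orientation: [0.001, 0.683, 0.73, 0.0]
wrist_force: [0.6, 0.1, -0.4]
finger_gap: 0.0854
grip_force: 0.0
t 17.75 tcp [0.4526 0.0217 0.2441] units xyz [ 0.01  -0.033  3.426] roll units -0.005 a 0.067 j6 1.374 tilt [ 1.4e-03 -3.0e-04 -1.0e+00] gap 0.0854
canister 554 ((0.6516281962394714, -0.016239140182733536), (0.0348343662917614, 0.06254652887582779), 44.628604888916016)
top ((0.6413959860801697, -0.026018133386969566), (0.04540824890136719, 0.045081693679094315), 86.39832305908203) 0.0841182951509486
jar top 3430 ((0.4513792395591736, 0.022684045135974884), 0.02604450285434723) 0.08309285505808923
```

```bash
python3 -m handwheel '{"deltas":[[1,0.02,-0.03,0.5,0],[1,0,0,0.8,0],[1,0,0,0.8,0],[1,0,0,0.75,0],[1,0,0,0.4,0],[1,0,0,0.2,0],[1,0,0,0,0],[-1,0,0,0,0],[-1,0,0,0,0],[-1,0,0,0,0],[-1,0,0,0,0],[-1,0,0,0,0]]}' 60 && python3 -m handwheel '{"deltas":[[-1,0,0,-0.2,0],[-1,0,0,-0.4,0],[-1,0,0,-0.6,0],[-1,0,0,-0.8,0.3],[-1,0,0,-0.8,0.3],[-1,0,0,-0.5,0],[-1,0,0,-0.2,0],[-1,0,0,0,0]]}'; python3 -c "
from h import *
plan([.638,-.1045],VY,.105)"
```

```text
clock: 19.35
tcp_pos: [0.4511, 0.0226, 0.107]
orientation: [0.001, 0.683, 0.731, 0.001]
wrist_force: [0.1, -0.1, 5.5]
finger_gap: 0.0506
grip_force: 62.1
clock: 20.35
tcp_pos: [0.4501, 0.0228, 0.2459]
orientation: [0.0, 0.72, 0.694, 0.0]
wrist_force: [0.6, -1.0, -2.0]
finger_gap: 0.0511
grip_force: 62.7
t 20.35 tcp [0.4501 0.0228 0.2459] units xyz [-3.007  4.812  3.524] roll units 0.007 a -0.037 j6 1.48 tilt [ 2.e-04 -1.e-04 -1.e+00] gap 0.0511
```

```bash
python3 -m handwheel '{"deltas":[[-1,-0.25,0.4,0,0],[-1,-0.5,0.8,0,0],[-1,-0.5,0.8,0,0],[-1,-0.5,0.8,0,0],[-1,-0.5,0.8,0,0],[-1,-0.5,0.8,0,0],[-1,-0.257,0.412,0,0],[-1,0,0,0.3,0],[-1,0,0,0.6,0],[-1,0,0,0.8,0],[-1,0,0,0.8,0],[-1,0,0,0.5,0],[-1,0,0,0,0],[-1,0,0,0,0]]}'; python3 -c "
from h import *
plan([.638,-.1045],VY,.1045)"
```

```text
clock: 22.1
tcp_pos: [0.6379, -0.1044, 0.1261]
orientation: [-0.0, 0.72, 0.694, -0.0]
wrist_force: [-0.3, 0.3, -1.6]
finger_gap: 0.0508
grip_force: 63.0
t 22.1 tcp [ 0.6379 -0.1044  0.1261] units xyz [-0.003  0.003  0.539] roll units 0.008 a -0.037 j6 1.321 tilt [-1.e-04 -0.e+00 -1.e+00] gap 0.0508
```

```bash
python3 -m handwheel '{"deltas":[[-1,0,0,0.3,0],[-1,0,0,0.15,0],[-1,0,0,0.08,0],[-1,0,0,0,0],[0.2,0,0,0,0],[0.6,0,0,0,0],[1,0,0,0,0],[1,0,0,0,0],[1,0,0,-0.5,0],[1,0,0,-0.8,0],[1,0,0,-0.8,0],[1,0,0,-0.8,0],[1,0,0,-0.8,0],[1,0,0,0,-0.6],[1,0,0,0,0]]}'; python3 -c "
from h import *
plan([.4447,.1025],SY,.121)"
```

```text
clock: 23.98
tcp_pos: [0.6382, -0.1045, 0.2532]
orientation: [0.0, 0.683, 0.73, 0.0]
wrist_force: [-0.6, -0.0, 0.1]
finger_gap: 0.0851
grip_force: 0.0
t 23.98 tcp [ 0.6382 -0.1045  0.2532] units xyz [ 5.489 -4.483  3.299] roll units -0.007 a 0.067 j6 1.218 tilt [ 9.e-04 -4.e-04 -1.e+00] gap 0.0851
```

```bash
python3 -m handwheel '{"deltas":[[1,0.38,-0.31,0,0],[1,0.78,-0.64,0,0],[1,0.78,-0.64,0,0],[1,0.78,-0.64,0,0],[1,0.78,-0.64,0,0],[1,0.78,-0.64,0,0],[1,0.78,-0.64,0,0],[1,0.43,-0.33,0,0],[1,0,0,0,0],[1,0,0,0,0]]}'
python3 - <<'E'
from h import *
plan([.4447,.1025],SY,.121)
c=cam('scene');P=cloud(c)
for n,q,r in [('jar',(.638,-.1045),.026),('mill',(.4447,.1025),.0225)]:
  m=(P[...,2]>.035)&(P[...,2]<.072)&(np.hypot(P[...,0]-q[0],P[...,1]-q[1])<.038);s=circ(P[m][:,:2],r);print(n,m.sum(),s.x)
c=cam('wrist');P=cloud(c)
m=(P[...,2]>.092)&(P[...,2]<.125)&(np.hypot(P[...,0]-.4447,P[...,1]-.1025)<.04)
print('mill top',m.sum(),cv2.minEnclosingCircle(P[m][:,:2].astype(np.float32)),P[m][:,2].max())
E
```

```text
clock: 25.22
tcp_pos: [0.4453, 0.102, 0.2527]
orientation: [0.0, 0.683, 0.73, 0.0]
wrist_force: [0.7, -0.2, 0.3]
finger_gap: 0.0856
grip_force: 0.0
t 25.23 tcp [0.4453 0.102  0.2527] units xyz [ 0.014 -0.017  3.292] roll units -0.005 a 0.067 j6 1.553 tilt [ 9.e-04 -5.e-04 -1.e+00] gap 0.0856
jar 305 [ 0.6371761  -0.10614114]
mill 306 [0.44410952 0.10201479]
mill top 1778 ((0.4440426826477051, 0.10315081477165222), 0.01832886040210724) 0.1162308660520758
```

```bash
python3 -m handwheel '{"deltas":[[1,0.01,-0.02,0.5,0],[1,0,0,0.8,0],[1,0,0,0.8,0],[1,0,0,0.6,0],[1,0,0,0.4,0],[1,0,0,0.2,0],[1,0,0,0,0],[-1,0,0,0,0],[-1,0,0,0,0],[-1,0,0,0,0],[-1,0,0,0,0],[-1,0,0,0,0],[-1,0,0,0,0]]}' 60 && python3 -m handwheel '{"deltas":[[-1,0,0,-0.2,0],[-1,0,0,-0.4,0],[-1,0,0,-0.6,0],[-1,0,0,-0.8,0.3],[-1,0,0,-0.8,0.3],[-1,0,0,-0.4,0],[-1,0,0,-0.2,0],[-1,0,0,0,0]]}'; python3 -c "
from h import *
plan([.6351,-.1824],VY,.1195)"
```

```text
clock: 26.95
tcp_pos: [0.4442, 0.1028, 0.1216]
orientation: [0.001, 0.683, 0.731, 0.001]
wrist_force: [-0.1, -0.7, 5.5]
finger_gap: 0.0435
grip_force: 60.6
clock: 27.95
tcp_pos: [0.4435, 0.1028, 0.2568]
orientation: [0.0, 0.72, 0.694, 0.0]
wrist_force: [-0.2, 0.4, -1.9]
finger_gap: 0.0437
grip_force: 61.3
t 27.95 tcp [0.4435 0.1028 0.2568] units xyz [-6.949  5.046  3.435] roll units 0.007 a -0.037 j6 1.659 tilt [ 4.e-04 -1.e-04 -1.e+00] gap 0.0437
```

```bash
python3 -m handwheel '{"deltas":[[-1,-0.4,0.29,0,0],[-1,-0.8,0.58,0,0],[-1,-0.8,0.58,0,0],[-1,-0.8,0.58,0,0],[-1,-0.8,0.58,0,0],[-1,-0.8,0.58,0,0],[-1,-0.8,0.58,0,0],[-1,-0.8,0.58,0,0],[-1,-0.6,0.44,0,0],[-1,-0.349,0.256,0,0],[-1,0,0,0.3,0],[-1,0,0,0.6,0],[-1,0,0,0.8,0],[-1,0,0,0.8,0],[-1,0,0,0.4,0],[-1,0,0,0,0],[-1,0,0,0,0]]}'; python3 -c "
from h import *
plan([.6351,-.1824],VY,.119)"
```

```text
clock: 30.08
tcp_pos: [0.6356, -0.1826, 0.1418]
orientation: [0.001, 0.72, 0.694, 0.0]
wrist_force: [-0.3, -0.4, -2.0]
finger_gap: 0.0436
grip_force: 61.4
t 30.07 tcp [ 0.6356 -0.1826  0.1418] units xyz [ 0.006 -0.014  0.571] roll units 0.007 a -0.037 j6 1.206 tilt [ 1.7e-03 -8.0e-04 -1.0e+00] gap 0.0436
```

```bash
python3 -m handwheel '{"deltas":[[-1,0,0,0.3,0],[-1,0,0,0.17,0],[-1,0,0,0.09,0],[-1,0,0,0,0],[0.2,0,0,0,0],[0.6,0,0,0,0],[1,0,0,0,0],[1,0,0,0,0],[1,0,0,-0.5,0],[1,0,0,-0.8,0],[1,0,0,-0.8,0],[1,0,0,-0.8,0],[1,0,0,-0.8,0],[1,0,-0.8,0,0],[1,0,-0.8,0,0],[1,0,-0.8,0,0],[1,0,-0.8,0,0],[1,0,0,0,0],[1,0,0,0,0]]}'
python3 - <<'E'
from h import *
for n in ['scene','side']:
  P=cloud(cam(n,n+'9.png'))
  for k,yy,r in [('shaker',.117,.022),('canister',.039,.024),('jar',-.039,.026),('mill',-.117,.0225)]:
    q=fr(SV,VY,0,yy);near=np.hypot(P[...,0]-q[0],P[...,1]-q[1])<.038
    m=(P[...,2]>.035)&(P[...,2]<.07)&near;s=circ(P[m][:,:2],r);print(n,k,m.sum(),(fr([0,0],-VY,*(s.x-SV))-[0,yy]).round(4),'zmax',P[near][:,2].max().round(4))
E
```

```text
clock: 32.45
tcp_pos: [0.5077, -0.178, 0.2667]
orientation: [0.001, 0.72, 0.694, 0.0]
wrist_force: [0.8, 0.1, 0.2]
finger_gap: 0.0853
grip_force: 0.0
scene shaker 292 [-0.001  -0.0008] zmax 0.105
scene canister 389 [0.0009 0.0004] zmax 0.0983
scene jar 289 [-0.0008 -0.0015] zmax 0.0832
scene mill 245 [-0.0008 -0.0008] zmax 0.1135
side shaker 220 [ 0.0006 -0.0002] zmax 0.1032
side canister 369 [-0.0017 -0.0016] zmax 0.097
side jar 396 [ 0.0007 -0.0005] zmax 0.0819
side mill 389 [0.0003 0.0001] zmax 0.1125
```

View pics/scene9.png

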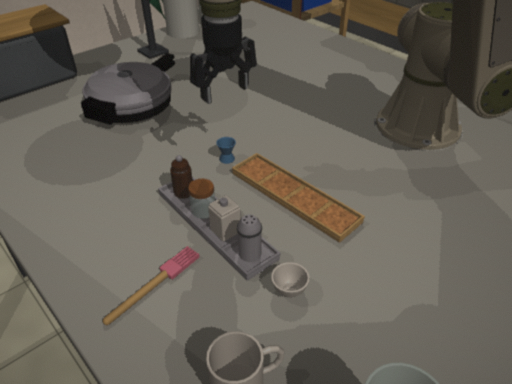

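All four stand upright in the serving rack, mirrored: mill (181,178), jar (201,200), canister (224,218) and shaker (250,240). The gripper is clear of everything.

```bash
python3 -c "
from workcell import hand_in
print(hand_in())"
```

```text
the job is handed in; nothing more can be done
None
```

The job is handed in at about 32 s: shaker, canister, jar and mill stand upright and released in the serving rack in reverse order, each measured within about 2 mm of its bay centre; no verdict was returned.

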